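# Shut an instrument case and lock its push-and-turn cover screw

## Task

Close up the grey instrument case: press its lid shut, then take the yellow screwdriver from the tool rack, set its blade in the slot of the brass cover screw, push the screw down against its spring and, keeping the push, turn it a quarter turn clockwise to its stop so that it snaps up locked. Push no harder than the spring needs (about 10 N; over 25 N with the screwdriver damages the lid). Finally stand the screwdriver back upright in its hole in the rack, fully down and let go, and leave the other things on the bench where they lie.

Things in the scene. Friction and masses are not known exactly. Their poses are not given: they have to be found in the camera images.
- case: Grey moulded instrument case, fixed to the bench, 90 mm deep (its x) by 120 mm wide (its y), base 42 mm high; circuit board inside. It stands on rubber feet that hold its underside 2 to 6 mm above the bench. Origin: centre of its underside. Its -x side (front) faces the robot, lid hinged along its +x (back) side. The shut lid's flat panel is 53 mm and its rim 54.5 mm above this.
- lid: The case's grey lid, 90x120x12.5 mm with a dark blue name plate; carries the cover screw. Origin: middle of the hinge line, 45 mm behind the case's centre, 42 mm up; lid x runs from the front edge (x = -90 mm) to the hinge, z is its outer side. Stiff hinge, it stays at any angle: 2 to 4 N straight down on its front half, beside the screw's boss, shut it.
- lid_hinge (a joint): Lid angle in rad: 0 shut, grows as it opens (at most 1.2). Starts open at about 0.45 to 0.85.
- lid_edge (a point): Middle of the lid's front edge, on the top of its rim.
- lock_screw: Brass slotted cover screw, captive in the lid 72 mm ahead of the hinge line; head 14 mm across in a round boss of 16 mm bore whose rim stands 2.5 mm above the head. Origin on its axis 10 mm below the slot's bottom; x along the slot, z up the axis. With the lid shut a cross bar at its foot stands in a slotted plate in the case; pushed down and turned a quarter turn it locks under the plate.
- lock_turn (a joint): Turn of the screw in rad, clockwise seen from above positive: 0 open (slot along the case's x; starts within 0.08 of this), rigid stop at 1.57. Unless pushed down far enough the plate blocks it beyond 0.12; then it turns with 0.02 N m. Let go within 0.1 of the stop it springs up into a groove and is locked (1.45 to 1.57). The blade has about 0.1 rad play in the slot each way.
- slot_bottom (a point): Centre of the slot's bottom; slot 2.8 mm wide, 3 mm deep, right across the head along this frame's x. 10 mm above the lid's origin at rest, 9 mm when locked and let go; 52 mm above the case's origin with the lid shut. The screw is sprung: 3 N starts it down, then 2 N per mm; from 3 mm (9 N) on it is free to turn, at 4.3 mm (11.6 N) it bottoms rigidly.
- driver: Screwdriver with a hexagonal yellow and black handle 22 mm across flats and 70 mm long, steel shaft 7 mm thick reaching 55 mm below the handle; about 70 g. It stands upright in the tool rack, its handle's underside resting on the rack. Origin: on its axis at the underside of the handle; z up the handle. One pair of handle flats faces its +y and -y, the others 60 degrees either way.
- driver_tip (a point): Middle of the blade's square end, 55 mm below the driver's origin. The blade is 7 mm wide along the driver's x and 2 mm thick along its y.
- tool_rack: Aluminium tool rack fixed to the bench, 50 mm deep by 64 mm wide: base, two drilled plates on four posts, upper plate's top 62 mm above the bench; a row of five short bits along its front edge stands 12 mm above the plate. Origin: centre of its underside.
- rack_hole (a point): Centre of the driver's hole at the top of the rack's upper plate; hole 12 mm wide, through both plates, free depth 57 mm. This is where the driver starts and goes back.
- eraser: Bystander, loose: small white pencil eraser in a blue sleeve, 19x42x12 mm. Origin at the centre of its underside.
- wick_reel: Bystander, loose: small blue and yellow reel of copper wick, 33x53x10 mm. Origin at the centre of its underside.
- parts_tray: Bystander, loose: orange parts tray with a few small bits in it, 66x88x13 mm. Origin at the centre of its underside.
- battery: Bystander, loose: flat black phone battery, 38x105x6 mm. Origin at the centre of its underside.
There are look-alikes about, which are no part of the job. There is more than one size of the driver; the job needs the larger.

How it is judged:
By the outcome, as a careful person would: the job done as asked, in the order asked, and still so for the second after the job is handed in, with the robot touching nothing.
It also fails if it takes over 67 s, if anything falls off the work surface, if the arm or the gripper's body presses on something with over 40 N, if the wrist force passes 120 N, or if a joint passes its speed limit or range.

## Robot

A 6-joint arm with a two-finger parallel gripper is mounted at the origin on a cart in front of the work surface, level with it; the furniture and walls round the work are solid. World frame = base frame: x ahead of the robot, y to its left, z up, the work surface at z = 0. Lengths are in m, angles in degrees, forces in N, time in s.
With the tool pointing down it reaches from about 0.4 to 0.825 m from the base axis. Payload 7 kg.
Tool frame: the origin (TCP) lies on the centre line of the jaws, within the pads' length; the fingertips stand 19 mm ahead of it and the grasp point (between the pads) is the TCP (r.tip_extent is the distance from the TCP to the fingertips, in m); z points along the fingers, y is the line along which they close (so a half turn about z gives the same grasp; the last joint's range is limited). The gripper opens to 88 mm and grips with 3 to 60 N. Pads are 19 mm wide; open, the fingers measure 130 mm over their backs; the gripper's body (78 mm by 193 mm) begins 47 mm behind the grasp point.
Start: joints at [-50.243, 20.546, 0.682, 0, -70.136, -16.507], TCP at [0.266, -0.62, 0.246] pointing down, gripper open.
Joint ranges: [-176.03, 176.03], [-82.01, 121.73], [-58.28, 71.71], [-173.87, 95.51], [-174.79, -0.11], [-173.66, 173.66]. Speed limits (degrees/s): [136.94, 136.94, 172.46, 180, 180, 180].

## Interface

Orientations are given as [roll, pitch, yaw] about the fixed x, y, z axes, in that order (R = Rz(yaw) Ry(pitch) Rx(roll)).
In Python, from plant import r gives the robot as it stands. The module is installed in compiled form; this text tells all that it offers.
- The arm moves only by the tool jog_arm, never from a script. Its argument "deltas" is a list that holds one entry, the list of rows, each a list of 5 numbers: the opening, from -1 (shut) to 1 (fully open), then the shift along the world's x, y, z in cm, then the turn about the world's z in rad. In form: [[[claw, dx, dy, dz, turn], ...]]. A call has 1 to 8 rows; each row shifts and turns the commanded pose from where the row before left it; what a row does not reach is not made up. A row lasts 1/8 s, in which the tool goes at most 62.5 mm and 10.7 degrees, less where a joint would pass 70% of its speed; a pose out of reach is approached as far as the arm can. A call with a gripper value outside its range is refused whole. The fingers move at their own pace and stop on an object; "force" is the grip in N (left out, the last holds). Time passes only in rows, so rows that do not move let the fingers close. It gives the time, the measured TCP pose, the force, the opening and the grip force at its end, in the units of the state.
- r.get_state(): the state, without advancing time (a new reading comes with each control period).
- r.capture(name): name is "side" or "top"; returns the picture (420x560x3 uint8, blue, green, red); there is no depth.
- r.camera_info(name): a dict with "fx", "fy", "cx", "cy" (pixels), "k1" (the pictures are not rectified: a ray, as slopes to the right and down, at radius r is drawn at 1 + k1 r^2 times it, then the intrinsics apply), "view" (4x4, takes a point from world to camera coordinates). Camera axes: x right, y up, looking along -z (the intrinsics and any distortion apply to the point x, -y, -z); pixel columns grow to the right and rows downward; lengths in m; the calibration is good to about 2 mm. A picture is of the moment at which its call begins. camera_info takes no time and is no camera call.
- r.close_job(): hands the job in; it is judged then, once.
The state is a dict: "time_s": time; "joints": joint angles; "qd": joint speeds; "joint_torque": joint torques, N m; "tcp_pos": TCP position; "eef_rot": TCP orientation; "contact_force": force on the tool from outside, world axes, zero at the start; "moment": the same for the moment, N m; "gripper_width": finger opening in m; "gripper_force": force on a finger pad.
Only numpy, scipy, OpenCV 4.12 (cv2) and the standard library are available. Lean on these libraries where they do the work, as an engineer would, in place of code of your own. Each camera call takes 0.05 s, during which the arm holds its last target. There are 200 camera calls.

## Working session

There is one attempt and no reset: what is moved stays moved. The work goes in short steps, Python scripts to look and compute and a tool call to move; the robot and the scene stay as the last step left them, time stands still between calls to the robot, and variables do not carry over. Pictures are saved under pics/ and viewed, at most 10 in all, crops included, and the job is handed in when it is done.

Besides the shell and the picture viewer there is one more tool, called after "Request:" as name(argument=value, ...) on one line, values as JSON. jog_arm: Moves the arm, as the interface text tells. Its arguments: {"type":"object","properties":{"deltas":{"type":"array"},"force":{"type":"number"}},"required":["deltas"]}

```bash
mkdir -p pics; cat > h.py <<'E'
import numpy as np, cv2
from plant import r
def proj(P,n):
    c=r.camera_info(n);V=np.array(c["view"]);P=np.atleast_2d(P)
    q=P@V[:3,:3].T+V[:3,3];s=np.c_[q[:,0]/-q[:,2],-q[:,1]/-q[:,2]]
    s=s*(1+c["k1"]*(s**2).sum(1,keepdims=True))
    return s*[c["fx"],c["fy"]]+[c["cx"],c["cy"]]
def ray(p,n):
    c=r.camera_info(n);V=np.array(c["view"])
    d=(np.array(p,float)-[c["cx"],c["cy"]])/[c["fx"],c["fy"]];s=d.copy()
    for _ in range(20): s=d/(1+c["k1"]*(s@s))
    v=V[:3,:3].T@np.array([s[0],-s[1],-1]);o=-V[:3,:3].T@V[:3,3]
    return o,v/np.linalg.norm(v)
def plane(p,n,z):
    o,v=ray(p,n);return o+v*(z-o[2])/v[2]
def tri(p1,n1,p2,n2):
    A=np.zeros((3,3));b=np.zeros(3);R=[ray(p1,n1),ray(p2,n2)]
    for o,v in R:
        M=np.eye(3)-np.outer(v,v);A+=M;b+=M@o
    x=np.linalg.solve(A,b)
    return x,[np.linalg.norm((np.eye(3)-np.outer(v,v))@(x-o)) for o,v in R]
E
python3 - <<'E'
from h import *
for n in("top","side"):
    cv2.imwrite(f"pics/{n}0.png",cv2.resize(r.capture(n),(784,588),interpolation=cv2.INTER_CUBIC))
    c=r.camera_info(n);V=np.array(c["view"]);print(n,c["fx"],c["k1"],-V[:3,:3].T@V[:3,3],-V[2,:3])
print(r.get_state())
E
```

```text
top 528.8569591635654 -0.19250851835759633 [ 0.34763822 -0.26072286  0.90514986] [ 0.08480411  0.02245038 -0.99614469]
side 451.26853409449575 -0.12719481040181677 [-0.20100341 -0.47090216  0.59045453] [ 0.76392856  0.25201074 -0.59405702]
{'time_s': 0.1, 'joints': array([-5.02417232e+01,  2.05897260e+01,  6.39073946e-01, -1.79682676e-02,
       -7.01365221e+01, -1.65058545e+01]), 'qd': array([-0.03374293, -0.02550614,  0.09475699,  0.03571045,  0.07851015,
       -0.01222864]), 'joint_torque': array([-9.83222890e-04, -5.84162486e+01,  2.93753529e+01,  7.01564714e+00,
        1.02001344e-02, -6.47029242e-05]), 'tcp_pos': array([ 0.26628222, -0.61980825,  0.24468899]), 'eef_rot': array([ 1.79911619e+02, -8.57365020e-03, -1.56753689e+02]), 'contact_force': array([ 0.11051845, -0.13999219,  0.0993675 ]), 'moment': array([-0.02232092, -0.00137035, -0.03478386]), 'gripper_force': 0.0, 'gripper_width': 0.08759961790807393}
```

View pics/top0.png

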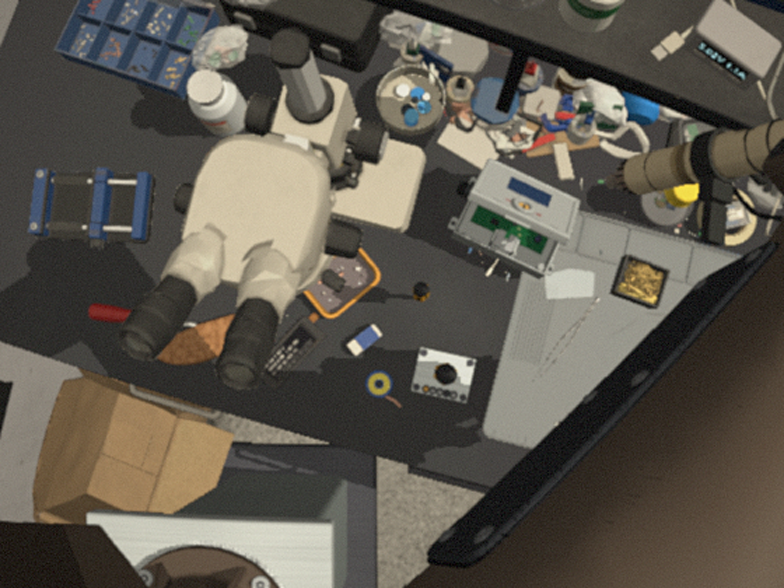

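View pics/side0.png

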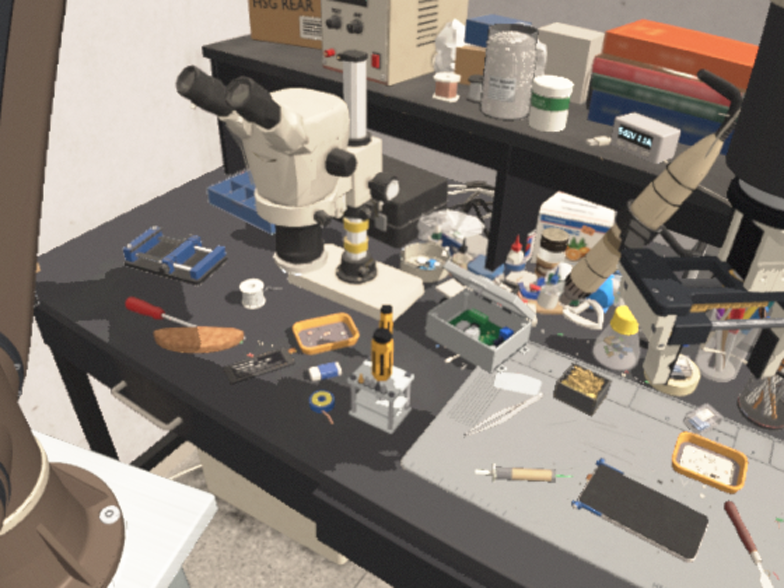

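The top view shows the rack at about (443,373) with the driver's cap at (446,373), the case at (515,220), and the cover screw at (522,205). The small look-alike driver is at (421,290). In the side view the driver is at (382,355) and the case at (480,320). Next I'll zoom in.

```bash
python3 - <<'E'
from h import *
def crop(n,x,y,w=100,h=75):
    im=r.capture(n);return cv2.resize(im[y:y+h,x:x+w],(400,300),interpolation=cv2.INTER_CUBIC)
a=np.hstack([crop("top",320,110),crop("top",275,230)]);b=np.hstack([crop("side",295,182),crop("side",230,215,120,90)])
cv2.imwrite("pics/z.png",np.vstack([a,b]))
E
```

```text
(no output)
```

View pics/z.png

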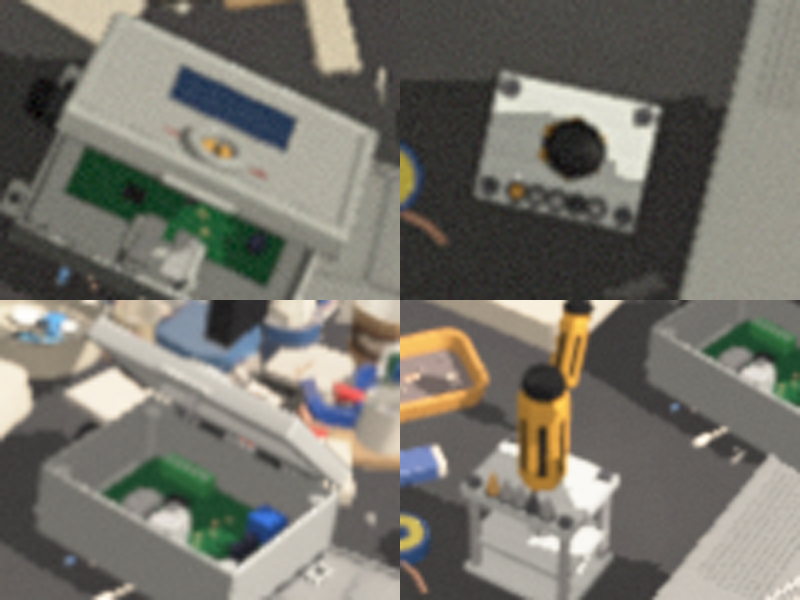

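The crops show the rack plate's corners, with the bits along its lower (front) edge. They also show the lid's corners, the slot in its boss at crop (215,148), and the handle's black stripes on two visible faces. Next I'll compute the poses.

```bash
python3 - <<'E'
from h import *
c1=lambda x,y:(x/4+320-.4,y/4+110-.4); c2=lambda x,y:((x-400)/4+275-.4,y/4+230-.4)
c3=lambda x,y:(x/4+295-.4,(y-300)/4+182-.4); c4=lambda x,y:((x-400)*.3+230-.4,(y-300)*.3+215-.4)
np.set_printoptions(precision=4,suppress=True)
K=np.array([plane(c2(*p),"top",.062) for p in[(500,70),(660,105),(635,232),(475,198)]])
print("rack",K,K.mean(0));d=K[1]-K[0]+K[2]-K[3];print("rack ydir yaw",np.degrees(np.arctan2(-d[1],-d[0]))-90,np.linalg.norm(d)/2,np.linalg.norm(K[3]-K[0]))
print("drv top", plane(c2(574,148),"top",.132))
print("side: hole/underside", plane(c4(540,487),"side",.064), "cap",plane(c4(544,380),"side",.132),plane(c4(578,303),"side",.1))
S=np.array([plane(c3(*p),"side",.046) for p in[(42,466),(233,572),(335,488),(150,405)]])
print("case rim side",S,S.mean(0));
d=S[0]-S[1];print("yaw",np.degrees(np.arctan2(d[1],d[0]))-90,np.linalg.norm(d),np.linalg.norm(S[2]-S[1]))
for nm,a,b in(("BL",(120,12),(92,318)),("FR",(345,250),None),("BR",(378,130),(345,478)),):
    if b: print(nm,tri(c1(*a),"top",c3(*b),"side"))
L=[plane(c1(*p),"top",.05) for p in[(120,12),(378,130)]];d=L[0]-L[1];print(L,np.degrees(np.arctan2(d[1],d[0]))-90)
for z in(.08,.1,.12):
    L=[plane(c1(*p),"top",z) for p in[(60,125),(345,250),(215,148)]];d=L[0]-L[1];print(L,np.linalg.norm(d),np.degrees(np.arctan2(d[1],d[0]))-90)
B=np.array([plane(c1(*p),"top",.046) for p in[(15,235),]]);print("base FL",B)
t=r.capture("top")[252:284,305:335];p=proj([.55,-.4,.1],"side");q=r.capture("side")[230:275,255:297]
cv2.imwrite("pics/d.png",np.hstack([cv2.resize(t,(400,427),interpolation=cv2.INTER_CUBIC),cv2.resize(q,(398,427),interpolation=cv2.INTER_CUBIC)]))
E
```

```text
rack [[ 0.3642 -0.2656  0.062 ]
 [ 0.3505 -0.3293  0.062 ]
 [ 0.3001 -0.3195  0.062 ]
 [ 0.3134 -0.2559  0.062 ]] [ 0.332  -0.2926  0.062 ]
rack ydir yaw -11.971476992127492 0.06504800722751164 0.05179700014452067
drv top [ 0.3345 -0.2923  0.132 ]
side: hole/underside [ 0.3252 -0.295   0.064 ] cap [ 0.3279 -0.2951  0.132 ] [ 0.4339 -0.2786  0.1   ]
case rim side [[ 0.495  -0.3066  0.046 ]
 [ 0.4478 -0.4123  0.046 ]
 [ 0.528  -0.4481  0.046 ]
 [ 0.565  -0.3454  0.046 ]] [ 0.5089 -0.3781  0.046 ]
yaw -24.07174351365404 0.11575288834573313 0.08788643483637491
BL (array([ 0.568 , -0.3272,  0.0968]), [np.float64(0.01725325437565116), np.float64(0.017253254375651127)])
BR (array([ 0.5385, -0.4538,  0.0466]), [np.float64(0.0023368639907262057), np.float64(0.0023368639907260925)])
[array([ 0.5875, -0.3484,  0.05  ]), array([ 0.5384, -0.4554,  0.05  ])] -24.638711462153353
[array([ 0.5325, -0.3208,  0.08  ]), array([ 0.4829, -0.434 ,  0.08  ]), array([ 0.5236, -0.3825,  0.08  ])] 0.12358887655239723 -23.66323843522261
[array([ 0.528 , -0.3193,  0.1   ]), array([ 0.4796, -0.4298,  0.1   ]), array([ 0.5193, -0.3796,  0.1   ])] 0.12059332670395172 -23.663238435222624
[array([ 0.5235, -0.3179,  0.12  ]), array([ 0.4763, -0.4256,  0.12  ]), array([ 0.5151, -0.3766,  0.12  ])] 0.11759777685550629 -23.663238435222596
base FL [[ 0.4938 -0.3044  0.046 ]]
```

View pics/d.png

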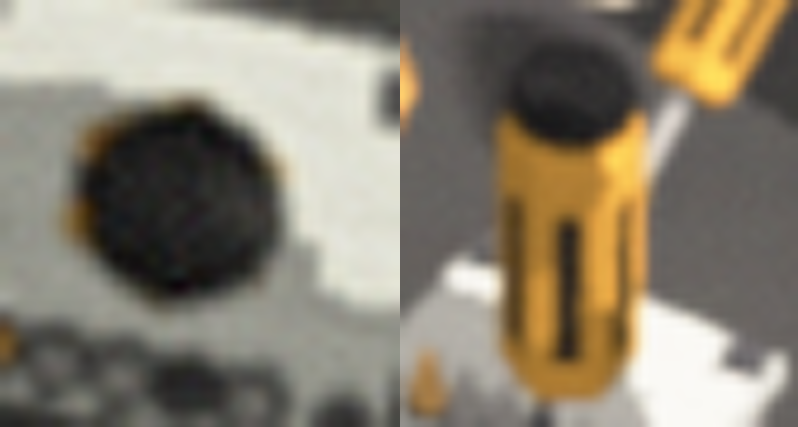

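```bash
python3 - <<'E'
from h import *
np.set_printoptions(precision=4,suppress=True)
c1=lambda x,y:(x/4+320-.4,y/4+110-.4); c3=lambda x,y:(x/4+295-.4,(y-300)/4+182-.4)
v=lambda x,y:(x/1.4-.2,y/1.4-.2)
def T(n,a,b): print(n,*tri(a,"top",b,"side"))
T("cap",(318.1,266.6),(272.8,239.2))
T("lidFL",c1(60,125),c3(92,320))
T("small cap",v(421,291),v(386,311))
T("small cap2",v(421,286),v(386,309))
T("tan tip",v(617,182),v(575,292))
T("scope knob",v(358,240),v(388,190))
T("scope eyep",v(158,342),v(195,78))
T("boss?",c1(212,142),c3(218,378))
E
```

```text
cap [ 0.3345 -0.2928  0.1249] [np.float64(0.00019162156258357532), np.float64(0.00019162156258353832)]
lidFL [ 0.5243 -0.3186  0.1172] [np.float64(0.0005759340137916688), np.float64(0.0005759340137917561)]
small cap [ 0.4249 -0.2671  0.0886] [np.float64(0.0003866885321153087), np.float64(0.00038668853211525756)]
small cap2 [ 0.4303 -0.2662  0.0879] [np.float64(0.000512234707483808), np.float64(0.0005122347074837021)]
tan tip [ 0.5514 -0.4954  0.0904] [np.float64(0.005413322342929938), np.float64(0.005413322342929986)]
scope knob [ 0.4636 -0.2299  0.2403] [np.float64(0.02269511697332486), np.float64(0.02269511697332488)]
scope eyep [ 0.3578 -0.0752  0.3924] [np.float64(0.0026352191312279294), np.float64(0.0026352191312279875)]
boss? [ 0.5227 -0.3812  0.099 ] [np.float64(0.0026173062084221535), np.float64(0.0026173062084220385)]
```

Request:
jog_arm(deltas=[[[-1,0.8,2.5,0,0.18],[-1,0.8,2.5,0,0.18],[-1,0.8,2.5,0,0.18],[-1,0.8,2.5,0,0.18],[-1,0.8,2.5,0,0.18],[-1,0.8,2.5,0,0.18],[-1,0.8,2.5,0,0.18],[-1,0.8,2.5,0,0.18]]], force=20)

```text
time_s: 1.4
tcp_pos: [0.3306, -0.4194, 0.2457]
eef_rot: [-180.0, -0.0, -73.9]
contact_force: [0.2, -0.4, 0.0]
gripper_width: 0.0131
gripper_force: 0.0
```

Request:
jog_arm(deltas=[[[-1,2.8,0.1,-1,0.175],[-1,2.8,0.1,-1,0.175],[-1,2.8,0.1,-1,0.175],[-1,2.8,0.1,-1,0.175],[-1,2.8,0.1,-1,0.176],[-1,2.9,0.1,-1.5,0],[-1,0,0,-1.5,0],[-1,0,0,0,0]]])

```text
time_s: 2.4
tcp_pos: [0.4983, -0.4136, 0.1639]
eef_rot: [-180.0, 0.2, -24.1]
contact_force: [-0.1, -0.4, 0.3]
gripper_width: 0.0006
gripper_force: 0.0
```

Request:
jog_arm(deltas=[[[-1,0,0,-1.2,0],[-1,0,0,-1.2,0],[-1,0,0,-1,0],[-1,0,0,-0.8,0],[-1,-0.3,0.1,-0.8,0],[-1,-0.3,0.1,-0.8,0],[-1,-0.3,0.2,-0.8,0],[-1,-0.3,0.2,-0.5,0]]])

```text
time_s: 3.4
tcp_pos: [0.4872, -0.408, 0.094]
eef_rot: [180.0, 0.0, -24.1]
contact_force: [0.0, -0.4, 0.3]
gripper_width: -0.0
gripper_force: 0.4
```

Request:
jog_arm(deltas=[[[-1,-0.2,0.1,-0.4,0],[-1,-0.2,0.1,-0.3,0],[-1,0,0,-0.2,0],[-1,0,0,-0.1,0],[-1,0,0,0,0]]])

```text
time_s: 4.03
tcp_pos: [0.4834, -0.4062, 0.0845]
eef_rot: [180.0, 0.0, -24.1]
contact_force: [0.5, -0.2, -0.6]
gripper_width: 0.0006
gripper_force: 0.0
```

```bash
python3 - <<'E'
from h import *
a=[cv2.resize(r.capture(n)[y:y+90,x:x+90],(400,400),interpolation=cv2.INTER_CUBIC) for n,x,y in(("top",320,100),("side",300,165))]
cv2.imwrite("pics/lid.png",np.hstack(a)); print(r.get_state()["contact_force"])
E
```

```text
[0.15263865 0.32972157 0.16152826]
```

View pics/lid.png

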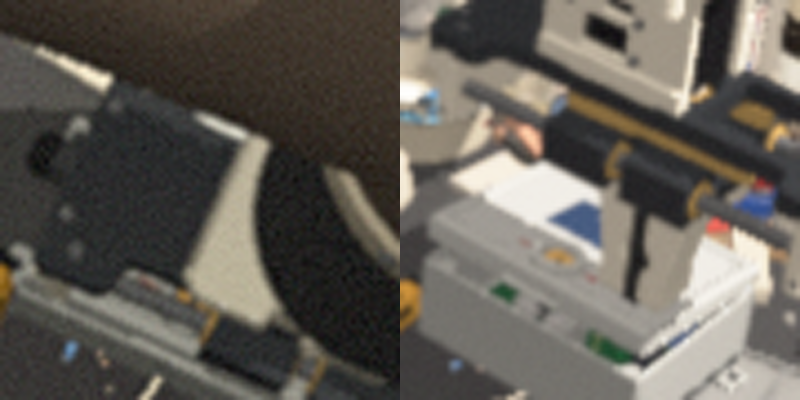

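The side crop shows the lid following the fingers. It is nearly shut, with a gap of a few mm at the front rim around (620,340). I'll keep pressing gently.

Request:
jog_arm(deltas=[[[-1,0,0,-0.2,0],[-1,0,0,-0.2,0],[-1,0,0,-0.15,0],[-1,0,0,-0.1,0],[-1,0,0,0,0]]])

```text
time_s: 4.75
tcp_pos: [0.4835, -0.4062, 0.0779]
eef_rot: [180.0, 0.0, -24.1]
contact_force: [-0.7, 0.0, 0.4]
gripper_width: 0.0002
gripper_force: 0.0
```

Request:
jog_arm(deltas=[[[-1,0,0,-0.1,0],[-1,0,0,-0.1,0],[-1,0,0,0,0]]])

```text
time_s: 5.12
tcp_pos: [0.4834, -0.4062, 0.076]
eef_rot: [180.0, -0.0, -24.1]
contact_force: [-0.0, -0.1, -0.0]
gripper_width: 0.0005
gripper_force: 0.0
```

Request:
jog_arm(deltas=[[[-1,0,0,-0.05,0],[-1,0,0,-0.05,0],[-1,0,0,0,0]]])

```text
time_s: 5.5
tcp_pos: [0.4834, -0.4062, 0.0753]
eef_rot: [180.0, -0.0, -24.1]
contact_force: [-1.3, 0.9, 3.3]
gripper_width: 0.0003
gripper_force: 1.6
```

Request:
jog_arm(deltas=[[[-1,0,0,-0.05,0],[-1,0,0,-0.05,0],[-1,0,0,0,0]]])

```text
time_s: 5.88
tcp_pos: [0.4834, -0.4062, 0.0751]
eef_rot: [180.0, -0.0, -24.0]
contact_force: [-2.3, 3.7, 10.4]
gripper_width: 0.0006
gripper_force: 5.1
```

Request:
jog_arm(deltas=[[[-1,0,0,1.0,0],[-1,0,0,3,0],[-1,0,0,3,0],[-1,0,0,3,0],[0.2,-3.0,2.0,0,0],[0.2,-4.0,2.5,0,0],[0.2,-4.0,2.5,0,0.09],[0.2,-2.0,2,0,0.1]]])

```text
time_s: 6.88
tcp_pos: [0.3516, -0.3153, 0.1744]
eef_rot: [-180.0, -0.0, -13.0]
contact_force: [0.6, 0.6, 0.6]
gripper_width: 0.0349
gripper_force: 0.0
```

```bash
python3 - <<'E'
from h import *
print(r.get_state()["tcp_pos"])
a=[cv2.resize(r.capture(n)[y:y+75,x:x+100],(800,600)if 0 else (400,300),interpolation=cv2.INTER_CUBIC) for n,x,y in(("top",320,110),("side",295,182),("top",275,230),("side",230,200))]
cv2.imwrite("pics/lid2.png",np.vstack([np.hstack(a[:2]),np.hstack(a[2:])]))
E
```

```text
[ 0.35160735 -0.31533767  0.17436404]
```

View pics/lid2.png

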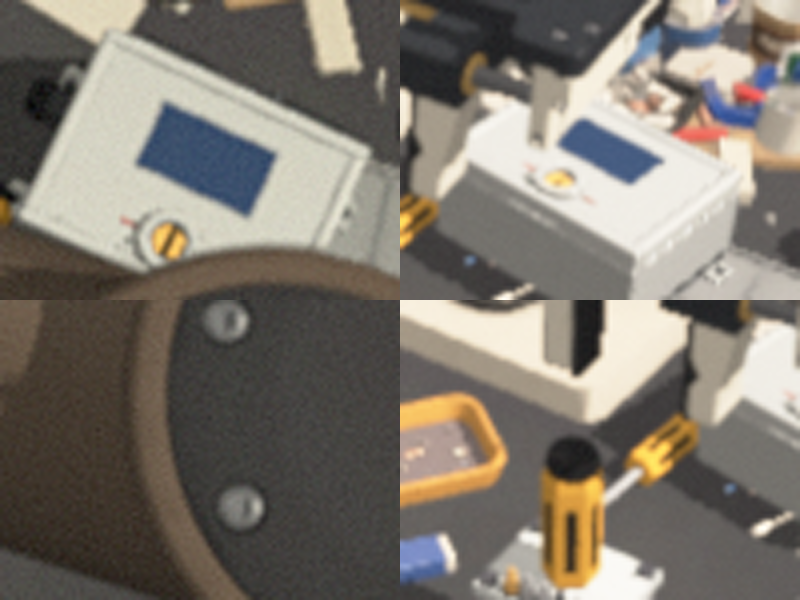

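The lid is shut flat. The slotted brass head is at top crop (170,240) and side crop (562,181). The small look-alike driver was balanced on its blade and was already tipping over in the second picture, before I had moved anything. It now lies near the case, clear of my path. Next I'll measure the screw numerically.

```bash
python3 - <<'E'
from h import *
np.set_printoptions(precision=4,suppress=True)
c1=lambda x,y:(x/4+320-.4,y/4+110-.4)
L=[plane(c1(*p),"top",.0575) for p in[(110,33),(370,155),(20,215)]]
print(L,[np.degrees(np.arctan2(*(a-b)[1::-1])) for a,b in((L[0],L[1]),(L[0],L[2]))],np.linalg.norm(L[0]-L[1]),np.linalg.norm(L[0]-L[2]))
ims={n:np.mean([r.capture(n).astype(float) for _ in range(6)],0) for n in("top","side")}
ct={}
for n,(x,y) in {"top":(362,169.6),"side":(335,226.9)}.items():
    x,y=int(x),int(y);w=ims[n][y-7:y+8,x-7:x+8]
    s=(w[...,2]-w[...,0]);m=s>45
    num,lab,st,ce=cv2.connectedComponentsWithStats(m.astype(np.uint8));print(n,st[1:],ce[1:]+[x-7,y-7])
    k=1+np.argmax(st[1:,4]);ct[n]=cv2.minEnclosingCircle(np.argwhere(lab==k)[:,::-1].astype(np.float32));ct[n]=np.array(ct[n][0])+[x-7,y-7];print(ct[n])
    print(w.mean(2).astype(int) if n=="top" else "")
print(tri(ct["top"],"top",ct["side"],"side"),plane(ct["top"],"top",.058),plane(ct["side"],"side",.058))
E
```

```text
[array([ 0.5764, -0.3433,  0.0575]), array([ 0.5262, -0.45  ,  0.0575]), array([ 0.5001, -0.3059,  0.0575])] [np.float64(64.79355137188234), np.float64(-26.155157841552363)] 0.11794035803214915 0.08495834856280575
top [[ 3  4  9  8 54]] [[361.5926 169.463 ]]
[361.75 169.5 ]
[[207 204 202 197 184 192 202 206 206 204 205 206 209 208 209]
 [196 169 173 190 195 201 208 206 210 209 206 207 206 209 208]
 [166 149 169 200 207 204 199 196 201 204 210 210 208 210 208]
 [144 168 195 206 192 171 157 150 147 161 189 206 211 210 207]
 [151 197 209 193 164 154 164 150 102 104 142 182 209 212 209]
 [172 206 197 169 171 177 179 146  89 100 112 150 200 214 211]
 [193 209 185 162 179 189 174 118  95 139 128 134 183 209 208]
 [207 208 179 166 184 186 152  89 122 176 172 143 163 199 195]
 [201 211 192 170 184 176 113  85 149 186 177 142 132 156 148]
 [187 216 207 177 181 157  83  92 148 159 136 105  91 100  95]
 [170 212 210 178 173 120  61  83 110 105  84  74  73  80  77]
 [140 196 199 160 130  81  54  70  79  79  75  78  78  83  86]
 [ 98 133 143 113  84  67  68  72  78  81  84  88  90  90  90]
 [ 65  79  83  75  73  72  79  83  85  88  90  91  91  93  92]
 [ 60  66  72  77  82  85  87  90  93  93  94  90  92  93  95]]
side [[ 3  6  8  4 25]] [[334.36 226.52]]
[334.5 226.5]

(array([ 0.4904, -0.3664,  0.0568]), [np.float64(3.711460769091178e-05), np.float64(3.711460769105695e-05)]) [ 0.4902 -0.3662  0.058 ] [ 0.4889 -0.3667  0.058 ]
```

Request:
jog_arm(deltas=[[[0.2,-0.9,1.1,0,0],[0.2,-0.9,1.1,0,0],[0.2,0,0,-2,0],[0.2,0,0,-2,0],[0.2,0,0,-1.6,0],[0.2,0,0,-1,0],[0.2,0,0,0,0]]])

```text
time_s: 8.55
tcp_pos: [0.3349, -0.2938, 0.1078]
eef_rot: [-180.0, 0.1, -13.1]
contact_force: [0.4, -0.2, 0.4]
gripper_width: 0.0527
gripper_force: 0.0
```

Request:
jog_arm(deltas=[[[-1,0,0,0,0],[-1,0,0,0,0],[-1,0,0,0,0],[-1,0,0,0,0],[-1,0,0,0,0],[-1,0,0,0,0]]], force=30)

```text
time_s: 9.3
tcp_pos: [0.3355, -0.2942, 0.1082]
eef_rot: [180.0, -0.0, -13.2]
contact_force: [-0.1, 0.6, 3.0]
gripper_width: 0.022
gripper_force: 30.0
```

Request:
jog_arm(deltas=[[[-1,0,0,0.5,0],[-1,0,0,1.5,0],[-1,0,0,2,0],[-1,0,0,2,0],[-1,0,0,2,0],[-1,0,0,1,0.09],[-1,0,0,0,0.15],[-1,0,0,0,0.14]]])

```text
time_s: 10.3
tcp_pos: [0.3353, -0.2941, 0.1984]
eef_rot: [180.0, -0.0, 8.9]
contact_force: [-0.3, 0.5, -0.7]
gripper_width: 0.0219
gripper_force: 30.0
```

Request:
jog_arm(deltas=[[[-1,2.5,-1.2,0,0],[-1,2.5,-1.2,0,0],[-1,2.5,-1.2,0,0],[-1,2.5,-1.2,0,0],[-1,0,0,0,0]]])

```text
time_s: 10.92
tcp_pos: [0.4365, -0.3427, 0.1975]
eef_rot: [-180.0, 0.1, 8.6]
contact_force: [0.1, 1.0, -2.1]
gripper_width: 0.022
gripper_force: 30.0
```

```bash
python3 - <<'E'
from h import *
s=r.get_state();p=s["tcp_pos"];print(p,s["eef_rot"],s["gripper_width"])
q=proj(p-[0,0,.101],"side")[0];print(q,proj(p-[0,0,.101],"top"))
x,y=(q+.5).astype(int)
im=np.mean([r.capture("side").astype(float) for _ in range(6)],0)
w=im[y-50:y+15,x-25:x+25];cv2.imwrite("pics/bl.png",cv2.resize(w,None,fx=9,fy=9,interpolation=cv2.INTER_CUBIC))
E
```

```text
[ 0.43652151 -0.34269865  0.19745506] [-1.79983097e+02  5.31528932e-02  8.59942894e+00] 0.02198309513524572
[317.1466132 223.6249555] [[349.93984639 199.75236248]][ WARN:0@6.066] global loadsave.cpp:1063 imwrite_ Unsupported depth image for selected encoder is fallbacked to CV_8U.
```

View pics/bl.png

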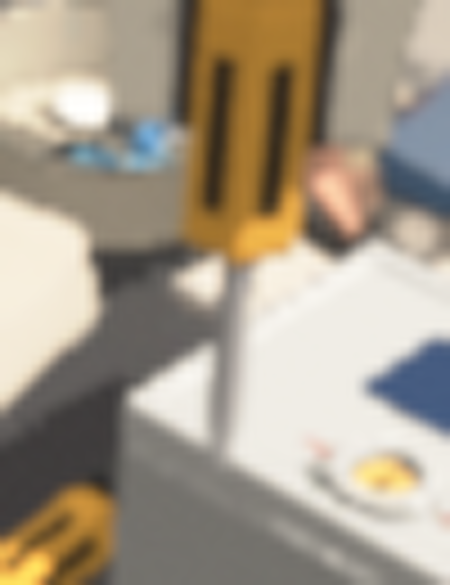

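The handle is held upright with a corner facing the camera. The shaft runs from (240,265) to (222,455) and seems to narrow near the tip, which suggests the blade is edge-on as predicted. I'll check that against the pixel profile.

```bash
python3 - <<'E'
from h import *
p=r.get_state()["tcp_pos"]
im=np.mean([r.capture("side").astype(float) for _ in range(8)],0)
for h in(.05,.06,.075,.08,.085,.09,.093,.096,.098,.1,.102,.104):
    x,y=proj(p-[0,0,h],"side")[0]
    row=cv2.remap(im.astype(np.float32),np.float32([[x+i for i in range(-8,9)]]),np.float32([[y]*17]),1)
    print(h,round(x,1),round(y,1),row.mean(2).astype(int)[0])
E
```

```text
0.05 318.7 200.3 [101  96  98 101 105 107 113 135 156 163 163 162 169 180 174 140 103]
0.06 318.3 205.0 [121 167 206 225 233 225 185 139 158 186 220 236 237 237 237 235 231]
0.075 317.6 212.0 [ 95  97 100 111 141 157 137 136 166 203 227 235 235 235 235 235 235]
0.08 317.4 214.3 [125 156 197 224 232 221 175 141 166 202 226 234 235 235 235 235 235]
0.085 317.2 216.5 [228 236 239 239 235 215 168 139 166 202 226 234 235 235 235 235 235]
0.09 317.0 218.8 [229 234 234 235 233 218 167 138 167 205 228 235 235 235 235 235 235]
0.093 316.9 220.1 [183 209 223 231 232 221 174 146 171 211 230 234 235 235 235 235 235]
0.096 316.7 221.4 [133 147 170 195 214 218 189 157 176 213 231 235 235 235 235 235 233]
0.098 316.7 222.3 [124 126 136 155 178 195 185 161 179 214 231 235 235 235 235 235 232]
0.1 316.6 223.2 [124 123 124 129 141 158 161 156 180 216 232 234 234 235 235 235 233]
0.102 316.5 224.1 [124 123 123 124 125 130 134 143 172 208 227 232 234 234 234 234 233]
0.104 316.4 225.0 [121 125 127 125 123 124 125 133 153 181 208 225 231 233 233 233 229]
```

Request:
jog_arm(deltas=[[[-1,0.8,-1.2,0.3,0],[-1,0,0,0,0]]])

```text
time_s: 11.88
tcp_pos: [0.4443, -0.3551, 0.2012]
eef_rot: [180.0, -0.0, 8.6]
contact_force: [1.1, -0.8, -0.6]
gripper_width: 0.0216
gripper_force: 30.0
```

```bash
cat > prof.py <<'E'
from h import *
s=r.get_state();p=s["tcp_pos"];print(p,s["eef_rot"][2])
im=np.mean([r.capture("side").astype(float) for _ in range(8)],0)
for h in(.08,.085,.09,.093,.096,.098,.1,.102,.104):
    x,y=proj(p-[0,0,h],"side")[0]
    row=cv2.remap(im.astype(np.float32),np.float32([[x+i for i in range(-8,9)]]),np.float32([[y]*17]),1)
    print(h,round(x,1),round(y,1),row.mean(2).astype(int)[0],int((236-row.mean(2)[0,4:12]).sum()))
E
python3 prof.py
```

```text
[ 0.44427952 -0.35514473  0.20121017] 8.587645275794854
0.08 326.0 211.6 [239 240 240 237 228 187 136 151 187 220 233 235 235 235 235 235 235] 307
0.085 325.8 213.8 [237 236 235 234 225 184 142 153 188 218 232 235 235 235 234 233 225] 307
0.09 325.6 216.1 [235 235 235 234 223 184 148 155 189 218 231 235 235 231 209 163 122] 303
0.093 325.4 217.4 [235 235 235 234 226 195 156 158 192 221 232 235 235 233 219 186 149] 268
0.096 325.3 218.8 [235 235 235 235 230 207 169 163 197 225 234 235 235 235 234 229 219] 223
0.098 325.2 219.6 [235 235 235 235 232 215 179 168 202 228 234 235 235 235 235 235 233] 190
0.1 325.1 220.5 [234 235 235 235 234 222 189 172 207 230 234 235 235 235 235 235 235] 161
0.102 325.0 221.4 [233 234 235 235 235 227 197 178 210 228 232 234 235 235 236 235 235] 141
0.104 324.9 222.3 [232 234 235 235 234 230 207 194 214 223 225 229 232 234 236 236 234] 127
```

Request:
jog_arm(deltas=[[[-1,0,0,0,-0.175],[-1,0,0,0,-0.175],[-1,0,0,0,-0.175],[-1,0,0,0,-0.175],[-1,0,0,0,-0.175],[-1,0,0,0,-0.175],[-1,0,0,0,0]]])

```text
time_s: 13.15
tcp_pos: [0.4434, -0.3541, 0.2011]
eef_rot: [-180.0, -0.0, -51.5]
contact_force: [-1.2, -0.3, -0.4]
gripper_width: 0.0216
gripper_force: 30.0
```

```bash
python3 prof.py
```

```text
[ 0.44341004 -0.3540902   0.20114056] -51.481540280989336
0.08 325.3 211.7 [236 240 240 238 231 203 158 144 174 208 228 234 235 235 235 235 235] 304
0.085 325.1 214.0 [238 236 235 235 230 201 148 142 175 213 230 235 235 235 235 234 231] 310
0.09 324.9 216.3 [235 235 235 235 233 207 149 143 173 211 230 234 235 235 229 198 144] 304
0.093 324.7 217.6 [235 235 235 235 233 206 152 145 172 209 230 235 235 235 232 215 182] 303
0.096 324.6 218.9 [235 235 235 235 231 204 160 150 172 205 228 235 235 235 235 234 231] 299
0.098 324.5 219.8 [235 235 235 235 230 204 166 154 171 201 226 234 235 235 235 235 235] 299
0.1 324.4 220.7 [234 234 235 235 229 206 172 160 173 200 226 234 235 235 235 235 235] 283
0.102 324.3 221.6 [233 234 235 234 230 213 187 178 188 205 223 232 234 235 235 236 236] 228
0.104 324.2 222.5 [231 233 234 234 232 223 209 205 210 216 220 223 228 232 235 236 235] 145
```

Request:
jog_arm(deltas=[[[-1,1.5,-0.5,0,0.16],[-1,1.5,-0.5,0,0.16],[-1,1.6,-0.37,0,0.165],[-1,0,0,-1.3,0],[-1,0,0,-1,0],[-1,0,0,-0.5,0],[-1,0,0,0,0]]])

```text
time_s: 14.42
tcp_pos: [0.4889, -0.3677, 0.1726]
eef_rot: [180.0, 0.1, -23.8]
contact_force: [0.0, 0.5, -1.1]
gripper_width: 0.0219
gripper_force: 30.0
```

```bash
python3 - <<'E'
from h import *
s=r.get_state();p=s["tcp_pos"];print(p,s["eef_rot"])
a=[]
for n in("side","top"):
    q=proj(p-[0,0,.1012],n)[0];print(q);x,y=(q+.5).astype(int)
    im=np.mean([r.capture(n).astype(float) for _ in range(8)],0)
    a.append(cv2.resize(im[y-20:y+20,x-20:x+20].astype(np.uint8),(400,400),interpolation=cv2.INTER_CUBIC))
    if n=="side": print((im[y-6:y+12,x-9:x+10].mean(2)).astype(int),x,y)
cv2.imwrite("pics/hov.png",np.hstack(a))
E
```

```text
[ 0.48886333 -0.36774563  0.17259962] [ 1.79995563e+02  5.44710050e-02 -2.38180309e+01]
[335.71993639 221.11802869]
[[235 235 235 235 234 224 201 163 130 148 170 143 104  97  96  97  96  97
   99]
 [235 235 235 235 229 195 138 116 122 150 163 134 102  97  96  97  96  97
   97]
 [235 235 235 235 228 192 135 116 128 153 155 125  99  97  96  97  97  96
   97]
 [235 235 235 235 233 222 195 155 139 161 148 115  98  97  96  97  96  96
   97]
 [235 235 235 235 235 233 225 181 155 169 147 111  99  97  96  97  96  97
   96]
 [235 235 235 235 235 234 224 179 165 181 170 144 119 105  98  97  97  97
   96]
 [234 235 235 235 235 234 222 186 183 208 216 207 180 146 117 103  98  97
   97]
 [230 234 234 235 236 235 227 210 218 230 233 232 225 208 181 146 116  99
   97]
 [214 218 227 233 236 235 228 217 219 226 231 234 233 232 226 209 168 128
  107]
 [203 188 215 232 230 224 215 200 188 188 201 225 234 234 234 232 220 198
  164]
 [195 182 213 229 216 209 208 203 192 167 154 194 229 235 235 235 234 232
  219]
 [168 177 213 224 215 209 205 200 193 187 168 168 218 235 236 235 235 235
  233]
 [156 158 204 227 226 217 196 179 191 203 199 194 223 237 236 234 235 235
  235]
 [203 179 180 209 226 227 211 199 213 219 222 224 231 234 233 234 235 235
  235]
 [226 218 183 172 195 212 219 223 228 228 233 239 233 227 232 235 235 235
  235]
 [201 218 215 206 194 179 186 199 207 211 220 231 227 220 227 233 235 235
  235]
 [152 180 206 223 224 213 198 191 194 200 211 223 227 217 207 218 230 235
  235]
 [128 136 158 189 213 226 227 224 223 224 228 232 233 227 216 211 221 231
  235]] 336 221
[363.72958118 168.96136167]
```

View pics/hov.png

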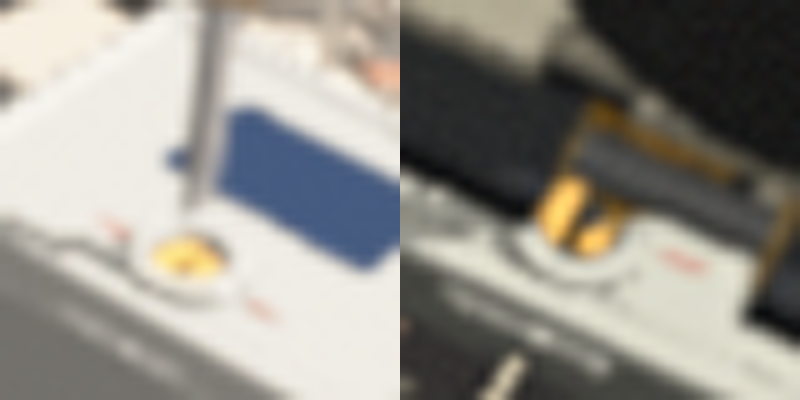

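The side crop shows the blade tip at (192,208) just above the brass head centred at (187,257). The top crop shows the slotted head at (577,215). After the bias correction the screw is at about (0.491,-0.368), so I shift 2 mm and descend.

Request:
jog_arm(deltas=[[[-1,0.2,-0.03,0,0],[-1,0,0,-0.5,0],[-1,0,0,-0.4,0],[-1,0,0,-0.2,0],[-1,0,0,0,0]]])

```text
time_s: 15.85
tcp_pos: [0.4913, -0.3681, 0.1618]
eef_rot: [180.0, 0.0, -23.8]
contact_force: [0.4, -0.9, -0.6]
gripper_width: 0.0214
gripper_force: 30.0
```

Request:
jog_arm(deltas=[[[-1,0,0,-0.1,0],[-1,0,0,-0.05,0],[-1,0,0,0,0]]])

```text
time_s: 16.23
tcp_pos: [0.4914, -0.3682, 0.1606]
eef_rot: [180.0, -0.0, -23.8]
contact_force: [-0.3, 0.3, -1.1]
gripper_width: 0.0215
gripper_force: 30.0
```

Request:
jog_arm(deltas=[[[-1,0,0,-0.05,0],[-1,0,0,-0.05,0],[-1,0,0,0,0]]])

```text
time_s: 16.6
tcp_pos: [0.4914, -0.3681, 0.1595]
eef_rot: [-180.0, 0.0, -23.8]
contact_force: [-0.6, 0.1, -1.0]
gripper_width: 0.0217
gripper_force: 30.0
```

Request:
jog_arm(deltas=[[[-1,0,0,-0.05,0],[-1,0,0,-0.05,0],[-1,0,0,0,0]]])

```text
time_s: 16.98
tcp_pos: [0.4915, -0.3682, 0.1587]
eef_rot: [180.0, -0.0, -23.8]
contact_force: [-0.2, 0.3, -0.3]
gripper_width: 0.0217
gripper_force: 30.0
```

Request:
jog_arm(deltas=[[[-1,0,0,-0.05,0],[-1,0,0,0,0]]])

```text
time_s: 17.23
tcp_pos: [0.4915, -0.368, 0.1579]
eef_rot: [-180.0, -0.0, -23.8]
contact_force: [0.7, 2.3, 0.2]
gripper_width: 0.0222
gripper_force: 30.0
```

Request:
jog_arm(deltas=[[[-1,0,0,-0.05,0],[-1,0,0,0,0]]])

```text
time_s: 17.48
tcp_pos: [0.4915, -0.368, 0.1574]
eef_rot: [-180.0, 0.0, -23.8]
contact_force: [1.6, 1.0, 0.9]
gripper_width: 0.0218
gripper_force: 30.0
```

Request:
jog_arm(deltas=[[[-1,0,0,-0.05,0],[-1,0,0,0,0],[-1,0,0,0,0]]])

```text
time_s: 17.85
tcp_pos: [0.4914, -0.3681, 0.157]
eef_rot: [-180.0, 0.0, -23.8]
contact_force: [0.4, 0.8, -0.2]
gripper_width: 0.0221
gripper_force: 30.0
```

Request:
jog_arm(deltas=[[[-1,0,0,-0.05,0],[-1,0,0,0,0],[-1,0,0,0,0]]])

```text
time_s: 18.23
tcp_pos: [0.4915, -0.3681, 0.1565]
eef_rot: [-180.0, -0.0, -23.8]
contact_force: [1.4, 2.0, 0.6]
gripper_width: 0.0216
gripper_force: 30.0
```

```bash
python3 - <<'E'
from h import *
for _ in range(5):
    s=r.get_state();print(s["tcp_pos"].round(5),s["contact_force"].round(2),s["moment"].round(3))
    r.capture("side")
E
```

```text
[ 0.49147 -0.36811  0.15654] [1.4  2.04 0.57] [ 0.979 -0.379 -0.029]
[ 0.49146 -0.36812  0.15656] [ 1.14  1.98 -0.16] [ 1.005 -0.411 -0.01 ]
[ 0.49149 -0.36811  0.15656] [1.02 2.31 0.62] [ 1.007e+00 -4.090e-01 -1.000e-03]
[ 0.49149 -0.3681   0.15656] [ 1.84  2.19 -0.28] [ 1.09  -0.431  0.029]
[ 0.4915  -0.36814  0.15658] [1.81 2.83 0.68] [ 1.069 -0.428 -0.008]
```

Request:
jog_arm(deltas=[[[-1,0.02,0.05,0,0],[-1,0,0,0,0],[-1,0,0,0,0]]])

```text
time_s: 18.85
tcp_pos: [0.4915, -0.3678, 0.1565]
eef_rot: [180.0, 0.0, -23.8]
contact_force: [-0.4, 0.6, -1.5]
gripper_width: 0.0217
gripper_force: 30.0
```

Request:
jog_arm(deltas=[[[-1,0,0,-0.05,0],[-1,0,0,-0.05,0],[-1,0,0,0,0]]])

```text
time_s: 19.23
tcp_pos: [0.4915, -0.3678, 0.1558]
eef_rot: [180.0, 0.0, -23.8]
contact_force: [-0.4, 1.1, 2.0]
gripper_width: 0.0218
gripper_force: 30.0
```

```bash
cat > st.py <<'E'
from h import *
F=[]
for _ in range(6):
    s=r.get_state();F.append(np.r_[s["tcp_pos"]*1000,s["contact_force"],s["moment"],s["eef_rot"][2]])
    r.capture("side")
print(s["time_s"],np.mean(F,0).round(2))
E
python3 st.py
```

```text
19.475 [ 4.9154e+02 -3.6778e+02  1.5574e+02 -9.4000e-01  5.8000e-01  1.7900e+00
  1.3000e-01  4.6000e-01 -1.0000e-02 -2.3760e+01]
```

Request:
jog_arm(deltas=[[[-1,0,0,-0.08,0],[-1,0,0,-0.08,0],[-1,0,0,-0.08,0],[-1,0,0,0,0],[-1,0,0,0,0]]])

```text
time_s: 20.15
tcp_pos: [0.4917, -0.3678, 0.1536]
eef_rot: [180.0, -0.0, -23.8]
contact_force: [-2.6, 1.0, 5.5]
gripper_width: 0.0217
gripper_force: 30.0
```

```bash
python3 st.py
```

```text
20.4 [ 4.9169e+02 -3.6781e+02  1.5359e+02 -1.5000e+00  6.6000e-01  6.0500e+00
  2.5000e-01  9.4000e-01  0.0000e+00 -2.3760e+01]
```

Request:
jog_arm(deltas=[[[-1,0,0,-0.08,0],[-1,0,0,-0.08,0],[-1,0,0,-0.03,0],[-1,0,0,0,0],[-1,0,0,0,0]]])

```text
time_s: 21.08
tcp_pos: [0.4917, -0.3679, 0.1521]
eef_rot: [180.0, -0.0, -23.7]
contact_force: [-2.4, 1.3, 8.5]
gripper_width: 0.0214
gripper_force: 30.0
```

```bash
python3 st.py
```

```text
21.325 [ 4.9176e+02 -3.6787e+02  1.5212e+02 -2.2000e+00  1.4100e+00  8.5300e+00
  5.8000e-01  1.2000e+00 -2.0000e-02 -2.3750e+01]
```

Request:
jog_arm(deltas=[[[-1,0,0,-0.05,0],[-1,0,0,0,-0.12],[-1,0,0,0,-0.12],[-1,0,0,0,-0.12],[-1,0,0,0,0]]])

```text
time_s: 22.0
tcp_pos: [0.4923, -0.368, 0.1519]
eef_rot: [-180.0, -0.1, -44.5]
contact_force: [-1.2, 2.5, 9.4]
gripper_width: 0.0217
gripper_force: 30.0
```

```bash
python3 st.py
```

```text
22.25 [ 4.9225e+02 -3.6802e+02  1.5189e+02 -1.0300e+00  1.2000e+00  9.0600e+00
  5.4000e-01  8.0000e-01  3.0000e-02 -4.4390e+01]
```

Request:
jog_arm(deltas=[[[-1,0,0,0,-0.12],[-1,0,0,0,-0.12],[-1,0,0,0,-0.12],[-1,0,0,0,0]]])

```text
time_s: 22.8
tcp_pos: [0.4919, -0.3682, 0.1519]
eef_rot: [-180.0, -0.1, -65.1]
contact_force: [-1.1, 0.2, 9.2]
gripper_width: 0.0219
gripper_force: 30.0
```

```bash
python3 st.py
```

```text
23.05 [ 4.9195e+02 -3.6821e+02  1.5187e+02 -2.1800e+00  2.3000e-01  8.9800e+00
  9.0000e-02  1.1400e+00  3.0000e-02 -6.5010e+01]
```

Request:
jog_arm(deltas=[[[-1,-0.04,0,0,-0.12],[-1,-0.03,0,0,-0.12],[-1,0,0,0,-0.12],[-1,0,0,0,0]]])

```text
time_s: 23.6
tcp_pos: [0.4914, -0.3683, 0.152]
eef_rot: [-179.9, -0.1, -85.7]
contact_force: [-2.1, -0.6, 8.3]
gripper_width: 0.0217
gripper_force: 30.0
```

```bash
python3 st.py
```

```text
23.85 [ 4.9138e+02 -3.6833e+02  1.5195e+02 -2.0300e+00 -2.0000e-02  9.1400e+00
 -7.0000e-02  1.0100e+00  1.0000e-02 -8.5640e+01]
```

Request:
jog_arm(deltas=[[[-1,-0.04,0,0,-0.12],[-1,-0.03,0,-0.02,-0.12],[-1,0,0,0,-0.12],[-1,0,0,0,-0.08],[-1,0,0,0,0]]])

```text
time_s: 24.52
tcp_pos: [0.4907, -0.3683, 0.1518]
eef_rot: [-179.9, -0.1, -110.9]
contact_force: [-1.6, -0.3, 9.4]
gripper_width: 0.0222
gripper_force: 30.0
```

```bash
python3 st.py
```

```text
24.775 [ 4.9072e+02 -3.6832e+02  1.5179e+02 -1.7500e+00 -0.0000e+00  9.2100e+00
 -1.0000e-02  1.0100e+00  1.0000e-02 -1.1084e+02]
```

Request:
jog_arm(deltas=[[[-1,0,0,0,-0.05],[-1,0,0,0,-0.05],[-1,0,0,0,-0.03],[-1,0,0,0,0],[-1,0,0,0,0]]])

```text
time_s: 25.45
tcp_pos: [0.4906, -0.3683, 0.1518]
eef_rot: [-179.9, -0.0, -118.3]
contact_force: [-2.6, 0.3, 9.9]
gripper_width: 0.0216
gripper_force: 30.0
```

```bash
python3 st.py
```

```text
25.7 [ 4.9058e+02 -3.6828e+02  1.5175e+02 -2.4900e+00  1.0000e-01  9.4500e+00
  4.0000e-02  1.1000e+00  1.0000e-02 -1.1828e+02]
```

Request:
jog_arm(deltas=[[[-1,0,0,0,-0.04],[-1,0,0,0,-0.04],[-1,0,0,0,0],[-1,0,0,0,0]]])

```text
time_s: 26.25
tcp_pos: [0.4905, -0.3682, 0.1517]
eef_rot: [-179.9, -0.0, -122.9]
contact_force: [-2.4, -0.2, 9.3]
gripper_width: 0.0218
gripper_force: 30.0
```

```bash
python3 st.py
```

```text
26.5 [ 4.9049e+02 -3.6824e+02  1.5171e+02 -2.5200e+00  5.0000e-02  9.2100e+00
  9.0000e-02  1.1500e+00  2.0000e-02 -1.2286e+02]
```

Request:
jog_arm(deltas=[[[-1,0,0,0,-0.05],[-1,0,0,0,-0.05],[-1,0,0,0,0],[-1,0,0,0,0]]])

```text
time_s: 27.05
tcp_pos: [0.4904, -0.3682, 0.1517]
eef_rot: [-179.9, -0.0, -128.6]
contact_force: [-2.3, -0.2, 9.5]
gripper_width: 0.0218
gripper_force: 30.0
```

```bash
python3 st.py
```

```text
27.3 [ 4.9041e+02 -3.6821e+02  1.5167e+02 -2.5900e+00  8.0000e-02  9.3900e+00
  1.6000e-01  1.2400e+00  2.0000e-02 -1.2859e+02]
```

Request:
jog_arm(deltas=[[[-1,0,0,0,-0.05],[-1,0,0,0,-0.05],[-1,0,0,0,0],[-1,0,0,0,0]]])

```text
time_s: 27.85
tcp_pos: [0.4904, -0.3681, 0.1517]
eef_rot: [-179.9, -0.0, -134.3]
contact_force: [-2.8, 0.6, 9.2]
gripper_width: 0.0218
gripper_force: 30.0
```

```bash
python3 st.py; python3 - <<'E'
from h import *
s=r.get_state();print(s["joints"].round(1),s["joint_torque"].round(3))
p=s["tcp_pos"]
a=[]
for n in("side","top"):
    x,y=(proj(p-[0,0,.098],n)[0]+.5).astype(int)
    im=np.mean([r.capture(n).astype(float) for _ in range(4)],0)
    a.append(cv2.resize(im[y-25:y+15,x-20:x+20].astype(np.uint8),(400,400),interpolation=cv2.INTER_CUBIC))
cv2.imwrite("pics/trn.png",np.hstack(a))
E
```

```text
28.1 [ 4.9039e+02 -3.6813e+02  1.5165e+02 -2.5600e+00  6.4000e-01  9.4000e+00
  2.8000e-01  1.2100e+00  2.0000e-02 -1.3432e+02]
[-18.6  19.  -14.7   0.1 -56.3 -25.7] [ 6.5500e-01 -4.7614e+01  2.4163e+01  4.8320e+00  1.2200e+00 -2.7000e-02]
```

View pics/trn.png

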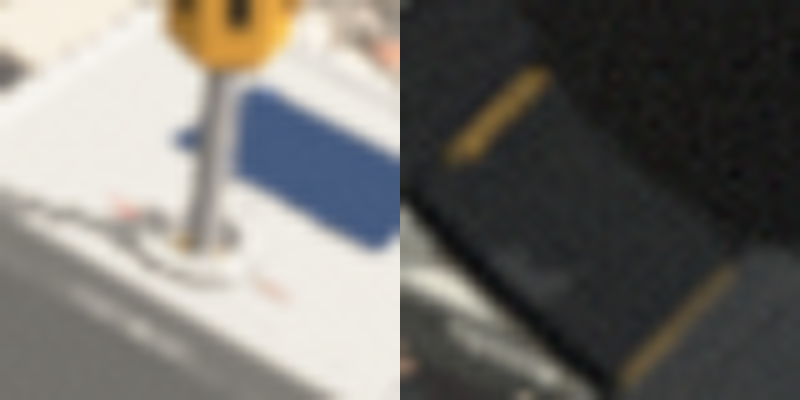

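The side crop shows the blade inside the boss at about (205,245), slightly right of the boss centre, with brass visible on its left. There was no stop torque at 110°, so the blade may be riding on the head beside the slot. I'll lift away and measure the slot and centre.

Request:
jog_arm(deltas=[[[-1,0,0,0.5,0],[-1,0,0,1,0.18],[-1,0,0,1.5,0.18],[-1,-3,0,1,0.18],[-1,-4,0,0,0.18],[-1,-4,0,0,0.18],[-1,-3,0,0,0.18],[-1,0,0,0,0]]])

```text
time_s: 29.55
tcp_pos: [0.3485, -0.3673, 0.1905]
eef_rot: [-180.0, 0.0, -72.5]
contact_force: [0.1, -0.3, -0.8]
gripper_width: 0.022
gripper_force: 30.0
```

```bash
cat > scr.py <<'E'
from h import *
np.set_printoptions(linewidth=200)
s=r.get_state();print(s["tcp_pos"].round(4),s["eef_rot"].round(1),s["gripper_width"])
ct={}
for n,(x,y) in {"top":(361,169),"side":(334,226)}.items():
    im=np.mean([r.capture(n).astype(float) for _ in range(8)],0);w=im[y-9:y+10,x-9:x+10]
    b=w[...,2]-w[...,0];print(n);print(w.mean(2).astype(int));
    m=(b>35).astype(np.uint8);nu,lab,st,ce=cv2.connectedComponentsWithStats(cv2.morphologyEx(m,cv2.MORPH_CLOSE,np.ones((3,3))))
    k=1+np.argmax(st[1:,4]);p=np.argwhere(lab==k)[:,::-1].astype(np.float32);print(m)
    ct[n]=np.array(cv2.fitEllipse(cv2.convexHull(p))[0])+[x-9,y-9];print(st[k],ce[k]+[x-9,y-9],ct[n])
print(tri(ct["top"],"top",ct["side"],"side"))
E
python3 scr.py
```

```text
[ 0.3485 -0.3673  0.1905] [-180.     0.   -72.5] 0.021969914707393533
top
[[ 96  96  96  97  95  97  95  95  95  95  95  95  95  93  95  95  94  94  94]
 [ 97  97  96  97  95  98  96  96  97  94  96  95  95  95  95  93  95  95  94]
 [ 97  96  96  96  95  97  95  97  96  96  96  96  95  96  95  95  93  93  94]
 [ 98  97  98  98  96  97  97  96  96  97  97  96  96  95  96  96  94  95  93]
 [ 97  95  97  97  97  98  97  97  97  95  96  96  96  97  96  95  94  95  93]
 [ 99  97  98  98  96  98  98  98  97  97  95  98  96  94  96  95  97  96  95]
 [ 97  99  95  97  98  97  97  96  94  97  98  96  95  98  96  96  96  95  96]
 [ 97  98  98  97 100  98  98  97  97  97  96  98  97  96  97  97  96  96  96]
 [ 97  98  96  98  98  98  97  99  97 100  97  97  96  97  97  97  94  97  97]
 [ 98  99  97  98  98  97  97  98  97  97  99  98  97  97  97  95  96  97  97]
 [ 98  99  98  98  97  97  98  99  97  98  97  97  98  98  97  98  97  97  96]
 [ 97  99  98  99  97  99  99  99  98  97  97  98  98  99  99  99  97  98  98]
 [ 98  98  99  98  98  98  98  97  98  99  98  98  95  98  98  97  98  96  98]
[... 989 characters left out ...]
 1 1 1 1 1 1 1 1 1]
 [1 1 1 1 1 1 1 1 1 1 1 1 1 1 1 1 1 1 1]
 [1 1 1 1 1 1 1 1 1 1 1 1 1 1 1 1 1 1 1]
 [1 1 1 1 1 1 1 1 1 1 1 1 1 1 1 1 1 1 1]
 [1 1 1 1 1 1 1 1 1 1 1 1 1 1 1 1 1 1 1]
 [1 1 1 1 1 1 1 1 1 1 1 1 1 1 1 1 1 1 1]
 [1 1 1 1 1 1 1 1 1 1 1 1 1 1 1 1 1 1 1]]Traceback (most recent call last):
  File "scr.py", line 10, in <module>
    ct[n]=np.array(cv2.fitEllipse(cv2.convexHull(p))[0])+[x-9,y-9];print(st[k],ce[k]+[x-9,y-9],ct[n])
                   ~~~~~~~~~~~~~~^^^^^^^^^^^^^^^^^^^
cv2.error: OpenCV(4.12.0) /io/opencv/modules/imgproc/src/shapedescr.cpp:361: error: (-201:Incorrect size of input array) There should be at least 5 points to fit the ellipse in function 'fitEllipseNoDirect'
```

Request:
jog_arm(deltas=[[[-1,-0.5,-4,0,0],[-1,-0.5,-5,0,0],[-1,-0.5,-5,0,0],[-1,-0.5,-3,0,0]]])

```text
time_s: 30.45
tcp_pos: [0.3301, -0.5398, 0.1898]
eef_rot: [180.0, 0.0, -72.5]
contact_force: [0.9, -0.1, -0.8]
gripper_width: 0.0217
gripper_force: 30.0
```

```bash
python3 scr.py
```

```text
[ 0.3301 -0.5398  0.1898] [180.    0.  -72.5] 0.02166317993318513
top
[[75 68 64 53 48 49 51 48 52 51 53 52 54 56 57 60 59 60 61]
 [67 62 53 51 47 49 52 52 53 53 55 56 55 58 57 60 61 63 63]
 [62 54 50 49 51 51 50 53 52 54 55 56 56 59 60 60 62 63 64]
 [55 48 48 50 51 51 51 51 55 53 54 56 61 61 61 61 62 66 66]
 [48 47 50 49 52 52 54 54 56 55 57 60 59 61 62 65 66 66 67]
 [47 49 50 51 52 52 54 55 57 57 59 60 62 62 65 65 67 66 71]
 [49 49 51 52 53 55 56 55 58 59 60 62 63 62 65 64 68 69 69]
 [48 53 53 54 56 54 58 58 59 62 63 62 65 67 66 68 69 70 70]
 [51 53 54 55 56 58 57 61 61 62 63 64 65 68 68 69 70 72 72]
 [51 56 55 56 57 57 61 61 65 63 66 67 66 69 71 70 71 74 73]
 [52 54 55 56 59 60 61 63 64 64 64 68 68 70 68 71 74 74 75]
 [53 56 57 57 58 60 62 65 65 68 68 68 71 71 71 73 73 75 77]
 [56 58 59 59 62 61 64 65 67 68 69 69 71 70 74 73 75 75 73]
 [57 59 60 63 63 64 66 64 67 69 71 70 71 73 71 73 74 73 75]
 [59 59 62 63 64 66 67 69 70 71 70 71 70 73 72 73 75 76 75]
 [59 62 64 65 66 65 68 70 68 69 72 71 74 72 74 74 74 75 77]
 [61 61 64 66 65 67 69 68 69 71 71 72 72 73 73 75 76 76 75]
 [61 64 65 66 66 68 69 67 70 70 72 72 75 73 73 75 75 75 76]
 [62 66 66 67 69 68 70 71 72 73 72 71 74 73 76 75 76 76 78]]Traceback (most recent call last):
  File "scr.py", line 9, in <module>
    k=1+np.argmax(st[1:,4]);p=np.argwhere(lab==k)[:,::-1].astype(np.float32);print(m)
        ~~~~~~~~~^^^^^^^^^^
    return _wrapfunc(a, 'argmax', axis=axis, out=out, **kwds)
    return bound(*args, **kwds)
ValueError: attempt to get argmax of an empty sequence
```

```bash
sed -i 's/"top":(361,169),//; s/w=im\[y-9:y+10,x-9:x+10\]/w=im[y-7:y+8,x-9:x+10]/; s/\[x-9,y-9\]/[x-9,y-7]/g; s/print(m)/print(b.astype(int))/; /^print(tri/d' scr.py; python3 scr.py
```

```text
[ 0.3306 -0.5369  0.1908] [-180.    -0.   -72.4] 0.021765672854582606
side
[[236 236 236 236 236 236 236 235 233 221 184 143 116 103  99  97  97  97  97]
 [236 236 236 236 236 236 236 236 236 234 225 208 177 143 119 105  98  97  97]
 [235 235 235 236 236 236 236 236 236 236 236 233 225 209 181 147 119 104  98]
 [232 228 231 234 235 235 237 237 236 239 240 237 235 233 225 210 182 148 117]
 [231 222 216 220 229 234 237 236 231 229 229 228 232 234 229 229 226 210 170]
 [234 228 207 204 225 234 231 223 214 200 186 185 202 226 231 232 234 233 221]
 [226 211 199 213 230 231 220 202 203 207 194 164 153 195 229 235 236 236 235]
 [222 189 176 200 225 225 212 191 184 200 201 178 146 166 219 236 237 236 236]
 [231 206 165 166 209 226 221 208 188 182 186 183 173 184 223 238 236 235 236]
 [228 223 207 180 180 210 226 228 220 211 200 203 212 220 231 235 234 234 236]
 [197 220 228 217 181 171 197 214 221 227 225 224 234 240 234 228 232 236 236]
 [149 176 205 220 216 206 194 181 187 202 208 212 222 233 228 220 228 234 235]
 [128 135 155 182 207 224 224 214 201 194 196 201 209 222 227 218 208 220 231
[... 707 characters left out ...]
0   9]
 [ 11  13  12  15  10  14  43  80 113 120 118 112  59  22  12  10   9   9   9]
 [ 11  15  11  11  16  15  43  81 109 119 122 118  87  33  11   9   9  10  10]
 [ 11  11  15  13  14  18  21  36  58  66  65  66  45  19  11  10  10  10  10]
 [ 14  12  10  13  14  13  17  19  25  25  23  20  14   9  11  11  10   9   9]
 [ 11  13  16  12  14  15  15  13  15  18  18  16  11  11  11  15  13  11  10]
 [  9  10  11  13  15  11  11  15  15  14  14  15  15  11  11  20  33  27  15]
 [ 10   8   9  10  12  14  14  11  11  10  10  10  10  10  10  13  26  33  24]
 [ 11  10   9   9  10  10  13  15  13  11  10  10  10  10  10  10  11  14  16]]
[ 6  6  7  4 25] [334.12 226.56] [334.1868906  226.67561293]
```

```bash
python3 - <<'E'
from h import *
im=np.mean([r.capture("side").astype(float) for _ in range(8)],0)
p=r.get_state()["tcp_pos"];q=proj(p-[0,0,.07],"side")[0];x,y=(q+.5).astype(int);print(q)
c=lambda x,y,h:cv2.resize(np.clip(im[y-h:y+h,x-h:x+h],0,255).astype(np.uint8),(400,400),interpolation=cv2.INTER_CUBIC)
old=cv2.imread("pics/hov.png")[:400,:400]
o=cv2.resize(old[157:357,87:287],(400,400),interpolation=cv2.INTER_CUBIC)
cv2.imwrite("pics/fin.png",np.hstack([np.vstack([cv2.resize(o,(300,300)),cv2.resize(c(334,226,10),(300,300))]),cv2.resize(c(x,y-12,30),(500,600)) if 0 else np.vstack([c(x,y,30),np.zeros((200,400,3),np.uint8)])]))
E
```

```text
[425.28378364 278.51183627]
```

View pics/fin.png

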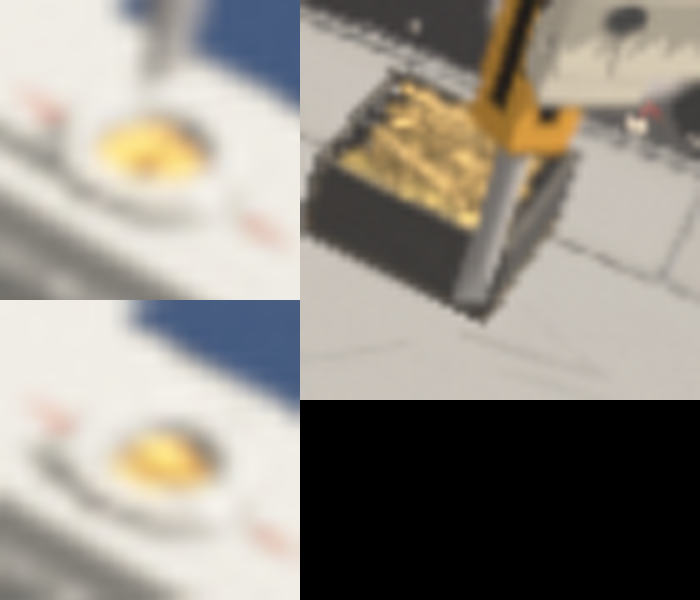

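The lower-left crop shows the slot now running down to the right, which fits a quarter turn. The head also looks sunk in its bore. I'll compare the brass edges before and after numerically.

```bash
python3 - <<'E'
from h import *
np.set_printoptions(linewidth=200)
h=cv2.imread("pics/hov.png")[:400,:400].astype(float)   # side 40x40 px from (316,201), x10
old=cv2.resize(h,(40,40),interpolation=cv2.INTER_AREA)
im=np.mean([r.capture("side").astype(float) for _ in range(8)],0)
new=im[201:241,316:356]
for n,w in(("old",old),("new",new)):
    b=(w[...,2]-w[...,0]);print(n);print(b[21:32,13:25].astype(int))
    up=cv2.resize(b.astype(np.float32),None,fx=10,fy=10,interpolation=cv2.INTER_CUBIC)
    for x in range(155,225,10):
        k=np.flatnonzero(up[200:320,x]>55);print(round(316+(x-4.5)/10,1),(201+(200+k[[0,-1]]-4.5)/10).round(2) if len(k) else None)
for dz in(0,.001,.003):print(proj([.491,-.368,.058-dz],"side"))
E
```

```text
old
[[ 11  10   9  10  11  13  12  11  10  10   8   4]
 [ 14  10   9  10  11  15  13  12  10  10  10  10]
 [ 19  11  11  18  30  42  41  27  15  11  10  10]
 [ 15  14  34  65  85  96  97  69  29  15  11  10]
 [ 14  20  62 102 116 122 124 113  78  30  13   9]
 [ 15  19  48  82 108 115 119 115  94  44  14   8]
 [ 14  18  24  39  55  63  71  70  52  25  12  10]
 [ 14  13  16  20  24  26  27  25  17  11  10  12]
 [ 14  15  15  14  15  17  18  16  12  10  11  15]
 [ 15  12  12  14  13  14  14  13  14  11  11  20]
 [ 12  13  14  11  11  11  11  10  11  10  10  14]]
331.1 [225.55 226.85]
332.1 [224.85 227.65]
333.1 [224.45 227.95]
334.1 [224.25 228.05]
335.1 [224.25 228.25]
336.1 [224.85 228.25]
337.1 [225.65 227.85]
new
[[  9  10   9   9   9   9   8   9   9  10   8   6]
 [ 13  10   9   9  10  11  10  11  10  10  10  10]
 [ 14  10  10  12  20  27  23  17  16  10  10  10]
 [ 11  11  16  39  71  87  90  61  22  15  10  10]
 [ 11  14  43  80 113 120 118 112  59  23  13  10]
 [ 15  15  43  80 109 119 122 118  87  32  11   9]
 [ 14  17  21  36  58  67  65  65  45  19  11  10]
 [ 13  12  17  19  24  25  23  19  13   9  10  11]
 [ 14  16  15  14  15  18  18  16  11  11  11  15]
 [ 16  11  11  14  15  14  14  15  15  11  11  20]
 [ 12  14  14  12  11  11  10  10  10  10  10  14]]
331.1 None
332.1 [225.35 227.55]
333.1 [224.75 228.05]
334.1 [224.55 228.15]
335.1 [224.55 228.15]
336.1 [224.95 228.05]
337.1 [226.05 227.75]
[[335.40784296 226.03314468]]
[[335.35700886 226.44104638]]
[[335.25550996 227.25517144]]
```

The brass far edge sits 0.3 px lower than before, about 0.75 mm. With the slot turned about 90°, that matches the locked state (1 mm down). I'll return the driver to its hole.

Request:
jog_arm(deltas=[[[-1,0.1,3.5,0,0.17],[-1,0.1,4.5,0,0.17],[-1,0.1,4.5,0,0.17],[-1,0.1,4.5,0,0.17],[-1,0.1,4.5,0,0.17],[-1,0,2.8,0,0.18],[-1,0,0,0,0],[-1,0,0,0,0]]])

```text
time_s: 33.05
tcp_pos: [0.3356, -0.2949, 0.1909]
eef_rot: [180.0, -0.1, -13.5]
contact_force: [-0.9, -0.5, -1.1]
gripper_width: 0.0213
gripper_force: 30.0
```

```bash
cat > tipv.py <<'E'
from h import *
s=r.get_state();p=s["tcp_pos"];print(p.round(5),s["eef_rot"].round(2))
im=np.mean([r.capture("side").astype(float) for _ in range(6)],0)
for h in(.06,.07,.08,.09,.096,.1,.104):
    x,y=proj(p-[0,0,h],"side")[0]
    row=cv2.remap(im.astype(np.float32),np.float32([[x+i for i in range(-8,9)]]),np.float32([[y]*17]),1)
    print(h,round(x,1),round(y,1),row.mean(2).astype(int)[0])
E
python3 tipv.py
```

```text
[ 0.33563 -0.29488  0.1909 ] [ 1.7999e+02 -5.0000e-02 -1.3510e+01]
0.06 274.2 236.2 [ 95  94  94  94  95 102 117 140 164 165 133 100  94  92  88  81  74]
0.07 274.1 241.0 [ 96  96  95  96  96 102 117 143 168 164 129  98  93  89  80  71  62]
0.08 274.0 245.7 [ 96  96  95  96  96 101 115 142 170 167 125  98  94  92  85  85 111]
0.09 273.9 250.3 [ 98  98  98  97  98 103 116 143 170 160 119 128 168 210 221 197 157]
0.096 273.8 253.0 [ 99  98  98  98  99 102 118 147 170 165 159 172 172 154 118  99  96]
0.1 273.8 254.8 [116 125 122 110 102 103 118 148 164 140 104 103 106 100  97  97  98]
0.104 273.8 256.6 [147 197 223 214 194 174 161 160 146 120 102  99  98  98  98  99  99]
```

Request:
jog_arm(deltas=[[[-1,0,0.08,0,0],[-1,0,0,-1.5,0],[-1,0,0,-1.5,0],[-1,0,0,-0.8,0],[-1,0,0,0,0]]])

```text
time_s: 33.98
tcp_pos: [0.335, -0.2939, 0.1522]
eef_rot: [-180.0, 0.1, -13.5]
contact_force: [-0.1, -0.0, -0.6]
gripper_width: 0.0216
gripper_force: 30.0
```

Request:
jog_arm(deltas=[[[-1,0,0,-0.5,0],[-1,0,0,-0.5,0],[-1,0,0,-0.4,0],[-1,0,0,0,0]]])

```text
time_s: 34.48
tcp_pos: [0.335, -0.2938, 0.1383]
eef_rot: [-180.0, 0.0, -13.5]
contact_force: [-0.5, 0.6, -1.0]
gripper_width: 0.0222
gripper_force: 30.0
```

Request:
jog_arm(deltas=[[[-1,0,0,-0.5,0],[-1,0,0,-0.5,0],[-1,0,0,-0.5,0],[-1,0,0,-0.5,0],[-1,0,0,-0.5,0],[-1,0,0,-0.2,0],[-1,0,0,0,0],[-1,0,0,0,0]]])

```text
time_s: 35.48
tcp_pos: [0.3354, -0.2939, 0.1117]
eef_rot: [180.0, -0.0, -13.5]
contact_force: [0.2, -0.0, -0.2]
gripper_width: 0.0219
gripper_force: 30.0
```

Request:
jog_arm(deltas=[[[-1,0,0,-0.1,0],[-1,0,0,-0.05,0],[-1,0,0,0,0]]])

```text
time_s: 35.85
tcp_pos: [0.3352, -0.2939, 0.11]
eef_rot: [-180.0, 0.0, -13.5]
contact_force: [0.5, 0.1, -0.3]
gripper_width: 0.0219
gripper_force: 30.0
```

Request:
jog_arm(deltas=[[[-1,0,0,-0.07,0],[-1,0,0,0,0]]])

```text
time_s: 36.1
tcp_pos: [0.3352, -0.2939, 0.1093]
eef_rot: [-180.0, 0.0, -13.5]
contact_force: [-0.2, -0.1, -0.5]
gripper_width: 0.022
gripper_force: 30.0
```

Request:
jog_arm(deltas=[[[-1,0,0,-0.07,0],[-1,0,0,0,0]]])

```text
time_s: 36.35
tcp_pos: [0.3352, -0.2939, 0.1086]
eef_rot: [180.0, 0.0, -13.5]
contact_force: [0.1, -0.1, 0.4]
gripper_width: 0.022
gripper_force: 30.0
```

Request:
jog_arm(deltas=[[[-1,0,0,-0.05,0],[-1,0,0,0,0]]])

```text
time_s: 36.6
tcp_pos: [0.3353, -0.2939, 0.1082]
eef_rot: [180.0, -0.0, -13.5]
contact_force: [-0.5, -0.2, -0.2]
gripper_width: 0.0218
gripper_force: 30.0
```

Request:
jog_arm(deltas=[[[-1,0,0,-0.05,0],[-1,0,0,0,0]]])

```text
time_s: 36.85
tcp_pos: [0.3353, -0.2939, 0.1082]
eef_rot: [180.0, -0.0, -13.4]
contact_force: [-1.6, 1.9, 6.6]
gripper_width: 0.0219
gripper_force: 30.0
```

Request:
jog_arm(deltas=[[[-0.35,0,0,0,0],[-0.2,0,0,0,0],[0.0,0,0,0,0],[0.2,0,0,0,0],[0.2,0,0,0,0]]])

```text
time_s: 37.48
tcp_pos: [0.3353, -0.2939, 0.1076]
eef_rot: [-180.0, 0.0, -13.5]
contact_force: [-0.7, -0.7, 0.4]
gripper_width: 0.0519
gripper_force: 0.0
```

Request:
jog_arm(deltas=[[[0.2,0,0,1,0],[0.2,0,0,3,0],[0.2,0,0,4,0],[0.2,0,0,3,0],[0.2,0,-5,0,0],[0.2,0,-6,0,0],[0.2,0,-5,0,0],[0.2,0,0,0,0]]])

```text
time_s: 38.48
tcp_pos: [0.3347, -0.4566, 0.2174]
eef_rot: [180.0, 0.1, -13.6]
contact_force: [-0.8, 0.2, -0.3]
gripper_width: 0.0524
gripper_force: 0.0
```

```bash
python3 scr.py | tail -1; python3 - <<'E'
from h import *
im=np.mean([r.capture("side").astype(float) for _ in range(6)],0)
d=cv2.imread("pics/side0.png");d=cv2.resize(d,(560,420),interpolation=cv2.INTER_AREA).astype(float)
print("driver region diff",np.abs(im-d)[235:275,262:288].mean(2).mean(), np.abs(im-d)[235:275,262:288].mean(2).max())
mk=lambda w:((w[...,2]-w[...,0]>70)&(w[...,2]>120)).astype(np.uint8)
for n,w in(("before",d),("now",im)):
    print(n,cv2.connectedComponentsWithStats(mk(w[225:290,255:300]))[2][1:])
print([ (n,np.abs(im-d)[a:b,c:e].mean()) for n,a,b,c,e in(("tray",220,258,205,260),("eraser",257,275,217,247),("reel",277,305,217,245))])
E
```

```text
[ 0.3347 -0.4566  0.2174] [ 1.80e+02  1.00e-01 -1.36e+01] 0.05240206003688904Traceback (most recent call last):
  File "scr.py", line 6, in <module>
    im=np.mean([r.capture(n).astype(float) for _ in range(8)],0);w=im[y-7:y+8,x-9:x+10]
                ~~~~~~~~~^^^
ValueError: 200 camera calls are used up
Traceback (most recent call last):
ValueError: 200 camera calls are used up
```

```bash
python3 -c "
from plant import r
print(r.close_job())"
```

```text
the job is handed in; nothing more can be done
None
```

I handed the job in at 38.5 s: the lid is shut and the screwdriver is back in its hole, fully down and released. The screw looks locked (slot about 90° round, head about 0.75 mm lower, at about 10 N), but I never felt its stop and had no camera calls left for a final look.

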